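Hold a headlamp's cut-off shutter half closed for a bench test

ROBOT

A 6-joint arm with a two-finger parallel gripper is mounted at the origin on the work surface. World frame = base frame: x ahead of the robot, y to its left, z up, the work surface at z = 0. Lengths are in m, angles in rad, forces in N, time in s.
With the tool pointing down it reaches from about 0.3 to 1 m from the base axis. Payload 5.1 kg.
Tool frame: the origin (TCP) lies on the mounting face of the last link; the fingertips stand 190 mm ahead of it and the grasp point (between the pads) lies 171 mm ahead of it; y points along the fingers, z is the direction in which the jaws open and shut, and the axes are right-handed (so a half turn about y gives the same grasp; the last joint's range is limited). The gripper opens to 95 mm and grips with 3 to 60 N. Pads are 20 mm wide; open, the fingers measure 119 mm over their backs; the gripper's body (75 mm by 180 mm) begins 59 mm behind the grasp point.
Start: joints at [1.019, 0.124, 1.65, -0, 1.367, -0.083], TCP at [0.294, 0.58, 0.405] pointing down, gripper open.
Joint ranges: [-2.61, 2.61], [-1.02, 2.33], [0.03, 2.71], [-1.35, 4.49], [0.32, 2.68], [-2.91, 2.91]. Speed limits (rad/s): [2.57, 2.57, 3.14, 3.14, 3.14, 3.14].

INTERFACE

Orientations are given as a unit quaternion [w, x, y, z].
In Python, from station import robot gives the robot as it stands. The module is installed in compiled form; this text tells all that it offers.
- The arm moves only by the tool carry_out, never from a script. Its argument "rows" is a list of rows, each a list of 6 numbers: the shift along the tool's x, y, z in cm, then the turn, a rotation vector about the tool's x, y, z in rad. A call has 1 to 10 rows; each row is the pose to reach, as a shift and turn from the pose commanded when the call began, along the tool's axes at that moment; what a row does not reach only later rows make up. A row lasts 1/8 s, in which the tool goes at most 62.5 mm and 10.7 degrees, less where a joint would pass 70% of its speed; a pose out of reach is approached as far as the arm can. A call with a gripper value outside its range is refused whole. "grip" is the closure, from -1 (fully open) to 1 (shut), set as the call begins (left out, the last holds). The fingers move at their own pace and stop on an object; "squeeze" is the grip in N (left out, the last holds). Time passes only in rows, so rows that repeat a pose let the fingers close. It gives the time, the measured TCP pose, the force and the opening at its end, in the units of the state.
- robot.state(): the state, without advancing time (a new reading comes with each control period).
- robot.grab_frame(name): name is "side" or "top"; returns the picture (480x640x3 uint8, blue, green, red); there is no depth.
- robot.calibration(name): a dict with "fx", "fy", "cx", "cy" (pixels), "origin" and "orientation" of the camera in the world. Camera axes: x right, y down, z forward; pixel columns grow to the right and rows downward; lengths in m; the calibration is good to about 2 mm. A picture is of the moment at which its call begins. calibration takes no time and is no camera call.
- robot.sign_off(): hands the job in, once; it reports no verdict.
Trained networks look in the newest picture that a camera, given by its name, has taken for a name from the list of things; names that differ only in an ending like _2 or _b are one class to them, and where a whole thing is asked for, a point or a joint stands for the part that bears it (a point fixed in the world has none). Each returns a list of dicts, best first, with "score" (0 to 1); they miss things now and then, are a little off and sometimes report something else, mostly with a low value. They report only what shows in the picture. A call takes as long as a camera call.
- robot.search_frame(camera, query): "at" ([x, y, z] in m, in world coordinates, good to about 4 mm: the middle of the surface that is visible of it).
- robot.trace(camera, query): "mask" (480x640 bool, what is visible of it).
- robot.tip_of(camera, query): "at" ([x, y, z] in m, in world coordinates, good to about 4 mm: a listed point, or the origin of a listed thing).
The state is a dict: "time_s": time; "qpos": joint angles; "joint_velocities": joint speeds; "tau": joint torques, N m; "eef_pos": TCP position; "eef_rot": TCP orientation; "wrist_force": force on the tool from outside, world axes, zero at the start; "moment": the same for the moment, N m; "gripper_width": finger opening in m.
Only numpy, scipy, OpenCV 4.12 (cv2) and the standard library are available. Lean on these libraries where they do the work, as an engineer would, in place of code of your own. Each camera call takes 0.05 s, during which the arm holds its last target.

TASK

Turn the black selector knob on the tester box until it clicks in at the yellow dot. Then slide the headlamp module's shutter by its orange tab, against its spring, to half travel (tab level with the first red marks on the rails, blade halfway across the lens), never running it into its end stop. Finish while still holding the shutter there with the gripper, steady, the selector left at the yellow dot and the loose things left where they lie.

Things in the scene. Friction and masses are not known exactly. Their poses are not given: they have to be found in the camera images.
- tester: Grey tester box, black top, 150 (x) x 140 (y) x 50 mm high, fixed. Origin: centre of underside, below the knob axis; z up; at yaw 0 x points away from the robot. On its top four dots, 42 mm from the knob axis, at 0.9 (white), 0.3 (white), -0.3 (YELLOW, larger), -0.9 rad (white), counter-clockwise from above from its x axis.
- selector (a joint): Knob angle, rad, growing clockwise seen from above. Spring detents at 0, 0.6, 1.2 (yellow dot), 1.8; limits -0.04, 1.84; starts at 0 or 0.6. Passing a detent takes up to 0.12 N m; let go, it clicks into the nearest detent and stays. The bar's white-marked end points at (0.9 - value) rad, counter-clockwise from the tester's x axis.
- selector_grip (a point): Point on the knob's axis, 83 mm above the bench, inside the black bar grip: 46 mm long, 14 mm thick (grip across this), from 62 to 96 mm above the bench, on a disc 44 mm wide. z up; turns with the knob; the bar lies 0.9 rad counter-clockwise from this point's x axis.
- lamp: Cast aluminium headlamp module on its back, 150 (x) x 210 (y) x 70 mm high, fixed. Origin: centre of underside; z up. The shutter slides along +y between two rails (x = -50, +50 mm, tops 79 mm high). Lens opening 70 mm wide, centred at y = +40 mm. Red rail marks for half travel: at y = -20 mm for the tab, +40 mm for the blade's front edge; white marks y = -55, +15 mm: tab at the ends of travel.
- shutter (a joint): Shutter travel along the lamp's +y axis, m: 0 parked, 0.035 half travel, 0.070 end stop. The spring pushes it back with 3 N plus 120 N per m of travel (7.2 N at half, 11.4 N at the end), rubbing 0.4 N; let go, it returns to 0. Flat steel blade 91 x 75 x 3 mm, top 74 mm above the bench, with the orange tab near its rear edge.
- shutter_tab (a point): Middle of the upright orange tab, 101 mm above the bench. Tab: 30 mm along lamp x, 10 mm thick along lamp y, from 74 to 116 mm above the bench, free on both sides for fingers. Moves with the shutter: lamp x = 0, y = -55 mm + travel. Axes parallel to the lamp's.
- jar: Bystander: small amber glass jar with white cap, 44 mm wide, 65 mm high, loose. Origin: centre of its underside.
- clip: Bystander: white plastic adjuster clip, 30 x 30 x 28 mm, loose. Origin: centre of its underside.
- tape: Bystander: roll of cream masking tape, 90 mm wide, 35 mm high, loose. Origin: centre of its underside.
- screwdriver: Bystander: screwdriver lying along its x axis, loose.
- spare_ring: Bystander: flat octagonal steel ring, about 115 mm wide, 4 mm thick, loose. Origin: its centre.
- parts_tray: Bystander: blue open parts tray with screws, 100 x 150 x 30 mm, loose. Origin: centre of its underside.

How it is judged:
On the way, in this order (a step that is already met when the one before it is completed fails the run):
1. the selector is clicked in at the yellow dot while the shutter is still parked (value of joint selector between 1.05 and 1.35 rad and value of joint shutter below 0.008 m), for 0.2 s.
2. the shutter is held at half travel with the selector at the yellow dot (value of joint selector between 1.05 and 1.35 rad and value of joint shutter between 0.03 and 0.04 m), for 0.5 s.
At the end, for the whole second after the job is handed in: the selector stands at the yellow dot (1.2 rad, within 0.15) and the gripper still holds the shutter at half travel (35 mm, within 5 mm), at rest (under 10 mm/s), the fingers bearing on it with more than 3 N (all of step 2 and velocity of joint shutter between -0.01 and 0.01 m/s and contact force between the fingers and shutter above 3 N); the arm keeps its last pose, push and grip.
It fails at once if the shutter is run into its end stop (travel over 66 mm) (value of joint shutter above 0.066 m).
It fails at once if a loose bystander is moved by more than 30 mm (distance of any of jar, clip, tape, screwdriver, spare_ring, parts_tray from where it was at the start of the episode above 0.03 m).
It also fails if it takes over 54 s, if anything falls off the work surface, if the arm or the gripper's body presses on something with over 40 N, if the wrist force passes 120 N, or if a joint passes its speed limit or range.

## Working session

There is one attempt and no reset: what is moved stays moved. The work goes in short steps, Python scripts to look and compute and a tool call to move; the robot and the scene stay as the last step left them, time stands still between calls to the robot, and variables do not carry over. Pictures are saved under pics/ and viewed, and the job is handed in when it is done.

Besides the shell and the picture viewer there is one more tool, called after ">>>" as name(argument=value, ...) on one line, values as JSON. carry_out: Moves the arm, as the interface text tells. Its arguments: {"type":"object","properties":{"rows":{"type":"array"},"grip":{"type":"number"},"squeeze":{"type":"number"}},"required":["rows"]}

```bash
mkdir -p pics
python3 - <<'E'
from station import robot
import cv2
print(robot.state())
for c in("side","top"):
    cv2.imwrite(f"pics/{c}0.png",robot.grab_frame(c)); print(robot.calibration(c))
    for q in("tester","selector_grip","lamp","shutter_tab","jar","clip","tape","screwdriver","spare_ring","parts_tray"):
        print(c,q,[(round(r["score"],2),[round(float(v),3) for v in r["at"]]) for r in robot.tip_of(c,q)[:2]])
E
```

```text
{'time_s': 0.0, 'qpos': array([ 1.01941950e+00,  1.24513666e-01,  1.65166873e+00, -6.33840828e-06,
        1.36747657e+00, -8.25903398e-02]), 'joint_velocities': array([-0.0015042 ,  0.00182159,  0.00105747,  0.0007456 ,  0.00124233,
       -0.00126938]), 'tau': array([-3.03507159e-04, -4.17614007e+01, -3.59931636e+01,  7.73849641e-02,
        4.94403101e-02, -1.64255425e-04]), 'eef_pos': array([0.2935647 , 0.57965616, 0.40348421]), 'eef_rot': array([-0.68707616,  0.68846584, -0.16445267,  0.16400141]), 'wrist_force': array([-0.62890179,  0.00318122,  0.3724779 ]), 'moment': array([ 0.02340582, -0.07032479,  0.03233628]), 'gripper_width': 0.0949356603657934}
{'fx': 503.8036924005368, 'fy': 503.8036924005368, 'cx': 320.5309288043243, 'cy': 239.54963862270026, 'origin': array([ 0.20175012, -1.20311498,  0.90296619]), 'orientation': array([-0.4740858 ,  0.87068247, -0.10839336,  0.07352262])}
side tester [(0.57, [0.522, -0.19, 0.002])]
side selector_grip [(0.58, [0.526, -0.194, 0.078])]
side lamp [(0.69, [0.458, 0.235, -0.0])]
side shutter_tab [(0.72, [0.443, 0.181, 0.101])]
side jar [(
[... 339 characters left out ...]
 -0.42, -0.002])]
{'fx': 474.20646597131906, 'fy': 474.20646597131906, 'cx': 321.7498630475267, 'cy': 245.83291116025535, 'origin': array([0.32503797, 0.02147731, 1.17442735]), 'orientation': array([ 0.07273597, -0.69840559,  0.7090201 , -0.06503549])}
top tester [(0.78, [0.52, -0.199, -0.002])]
top selector_grip [(0.84, [0.528, -0.192, 0.086])]
top lamp [(0.78, [0.459, 0.237, 0.002])]
top shutter_tab [(0.62, [0.442, 0.18, 0.104])]
top jar [(0.86, [0.499, 0.001, 0.002])]
top clip [(0.67, [0.606, -0.006, 0.002])]
top tape [(0.71, [0.32, 0.436, 0.004])]
top screwdriver [(0.59, [0.575, 0.471, -0.0])]
top spare_ring [(0.31, [0.496, 0.002, 0.004])]
top parts_tray [(0.77, [0.775, -0.022, -0.003])]
```

View pics/top0.png

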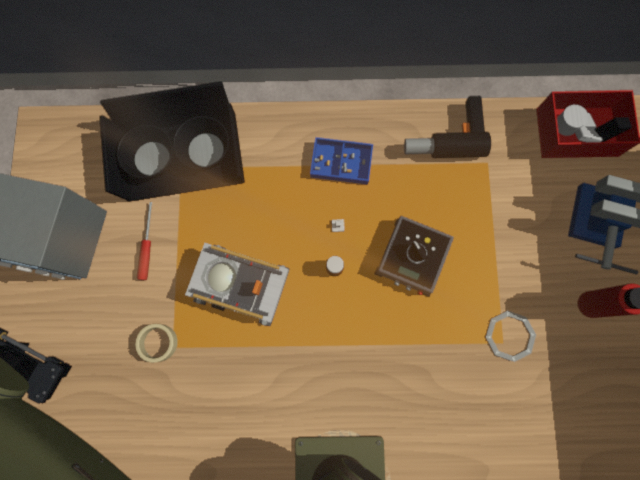

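View pics/side0.png

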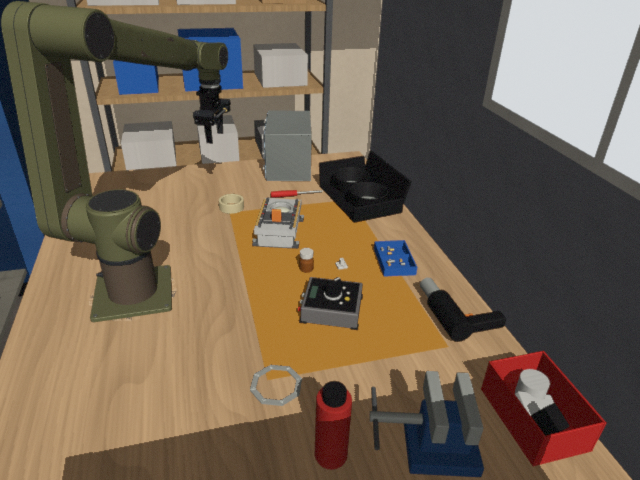

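```bash
cat > h.py <<'E'
import numpy as np, cv2
from station import robot
from scipy.spatial.transform import Rotation as R
def rot(q): return R.from_quat([q[1],q[2],q[3],q[0]])
def ray(c,uv,z):
    k=robot.calibration(c); d=rot(k["orientation"]).apply([(uv[0]-k["cx"])/k["fx"],(uv[1]-k["cy"])/k["fy"],1])
    o=np.array(k["origin"]); return o+d*(z-o[2])/d[2]
def proj(c,p):
    k=robot.calibration(c); q=rot(k["orientation"]).inv().apply(np.array(p)-k["origin"])
    return np.array([k["cx"]+k["fx"]*q[0]/q[2],k["cy"]+k["fy"]*q[1]/q[2]])
def crop(img,x,y,w,h,s,name):
    cv2.imwrite(name,cv2.resize(img[y:y+h,x:x+w],None,fx=s,fy=s,interpolation=cv2.INTER_CUBIC))
E
python3 - <<'E'
from h import *
a=cv2.imread("pics/top0.png"); crop(a,370,205,90,100,6,"pics/t_test.png"); crop(a,180,235,115,95,6,"pics/t_lamp.png")
b=cv2.imread("pics/side0.png"); crop(b,295,270,75,60,8,"pics/s_test.png")
E
```

```text
(no output)
```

View pics/t_test.png

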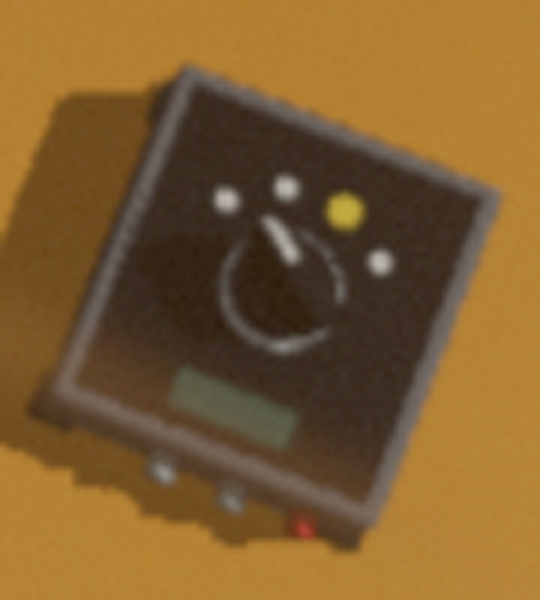

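View pics/t_lamp.png

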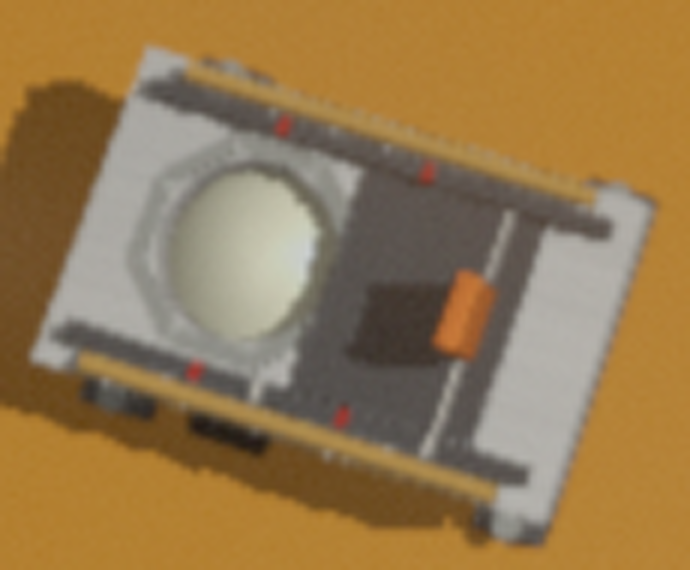

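View pics/s_test.png

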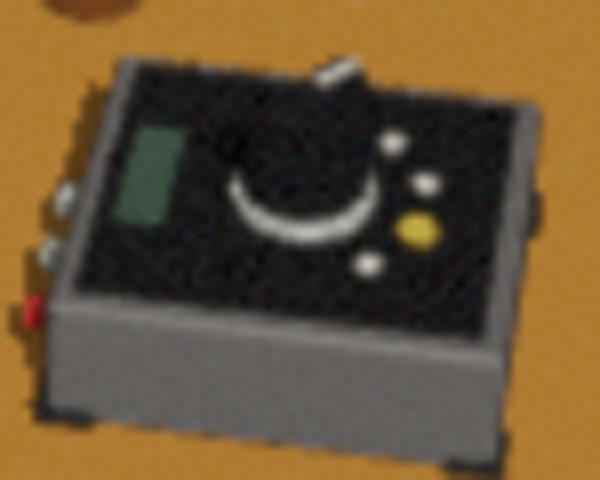

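Run:
```python
from h import *
from scipy.optimize import least_squares
def fit(loc,w):
    loc=np.array(loc);w=np.array(w)
    def f(p):
        c,s=np.cos(p[2]),np.sin(p[2]); return (loc@np.array([[c,s],[-s,c]])+p[:2]-w).ravel()
    r=least_squares(f,[w[:,0].mean(),w[:,1].mean(),0]); return r.x, r.fun.reshape(-1,2)
T=lambda l,ox,oy,s:[(ox+(u+.5)/s-.5,oy+(v+.5)/s-.5) for u,v in l]
ang=[.9,.3,-.3,-.9]; loc=[(.042*np.cos(a),.042*np.sin(a)) for a in ang]
for c,l,o in(("top",[(226,200),(286,188),(345,211),(380,263)],(370,205,6)),("side",[(393,143),(426,184),(418,230),(368,264)],(295,270,8))):
    print(c,*fit(loc,[ray(c,p,.050)[:2] for p in T(l,*o)]))
l=T([(268,220),(295,258)],370,205,6); p=[ray("top",q,.096) for q in l]; print("bar mark",p, np.arctan2(*(p[0]-p[1])[[1,0]]))
l=T([(316,78),(360,66)],295,270,8); p=[ray("side",q,.096) for q in l]; print("bar mark",p, np.arctan2(*(p[1]-p[0])[[1,0]]))
print(*fit([(.05,.04),(.05,-.02),(-.05,.04),(-.05,-.02)],[ray("top",p,.079)[:2] for p in T([(283,126),(428,172),(195,371),(342,416)],180,235,6)]))
l=T([(474,292),(456,337)],180,235,6)
```

```text
top [ 0.5263525  -0.19461857 -0.41653821] [[-3.64593953e-06 -1.73552499e-04]
 [-2.45762821e-05 -1.84532361e-04]
 [-2.00352390e-04  3.15238695e-04]
 [ 2.28574375e-04  4.28462693e-05]]
side [ 0.52834516 -0.19094481 -0.42329071] [[ 3.08162150e-06  3.71414397e-04]
 [ 1.05199164e-04 -1.51559130e-04]
 [-1.17891690e-04 -1.35767274e-04]
 [ 9.61041495e-06 -8.40877728e-05]]
bar mark [array([ 0.54562437, -0.18268364,  0.096     ]), array([ 0.53051869, -0.19228467,  0.096     ])] 0.5661787723279024
bar mark [array([ 0.53144484, -0.1886502 ,  0.096     ]), array([ 0.54755802, -0.18564582,  0.096     ])] 0.18433827090761737
[ 0.46178395  0.23334576 -0.32001653] [[-1.06960863e-04 -3.80688505e-05]
 [ 1.68789632e-04  2.08177284e-04]
 [ 3.51351434e-04 -1.83030366e-04]
 [-4.13180203e-04  1.29219323e-05]]
```

```bash
cat >> h.py <<'E'
def plan(g,yaw,lead=None):
    """grasp point g world, jaw axis (tool z) at world angle yaw, tool y down"""
    s=robot.state(); R0=rot(s["eef_rot"]); 
    y=np.array([0,0,-1.]); z=np.array([np.cos(yaw),np.sin(yaw),0]); x=np.cross(y,z)
    R1=R.from_matrix(np.array([x,y,z]).T); p=np.array(g)-.171*y
    print("shift cm",np.round(R0.inv().apply(p-s["eef_pos"])*100,2),"turn",np.round((R0.inv()*R1).as_rotvec(),3))
def where():
    s=robot.state(); M=rot(s["eef_rot"]).as_matrix()
    print("t",round(s["time_s"],2),"grasp",np.round(s["eef_pos"]+.171*M[:,1],4),"tilt",np.round(M[:,1],3),"jaw yaw",round(np.arctan2(M[1,2],M[0,2]),3),"w",round(s["gripper_width"],4),"F",np.round(s["wrist_force"],1),"M",np.round(s["moment"],2),"q",np.round(s["qpos"],2))
E
python3 - <<'E'
from h import *
where()
print(rot(robot.state()["eef_rot"]).as_matrix().round(3))
for y in (.48+np.pi/2,.48-np.pi/2): print(y); plan([.527,-.193,.15],y)
E
```

```text
t 1.1 grasp [0.2937 0.5798 0.2338] tilt [-0. -0. -1.] jaw yaw 1.102 w 0.0948 F [-0.2  0.4 -0.5] M [-0.01  0.04  0.03] q [ 1.02  0.12  1.65 -0.    1.37 -0.08]
[[ 0.892 -0.     0.452]
 [-0.452 -0.     0.892]
 [ 0.    -1.    -0.   ]]
2.0507963267948965
shift cm [ 55.73   8.38 -58.4 ] turn [ 0.    -0.949 -0.   ]
-1.0907963267948966
shift cm [ 55.73   8.38 -58.4 ] turn [0.    2.193 0.   ]
```

>>> carry_out(rows=[[5.6,0.8,-5.8,0,-0.1,0],[11.1,1.7,-11.7,0,-0.19,0],[16.7,2.5,-17.5,0,-0.28,0],[22.3,3.3,-23.4,0,-0.38,0],[27.9,4.2,-29.2,0,-0.47,0],[33.4,5,-35,0,-0.57,0],[39,5.9,-40.9,0,-0.66,0],[44.6,6.7,-46.7,0,-0.76,0],[50.2,7.5,-52.6,0,-0.85,0],[55.7,8.4,-58.4,0,-0.95,0]])

```text
time_s: 2.35
eef_pos: [0.4735, -0.0173, 0.3406]
eef_rot: [-0.686, 0.687, 0.17, -0.169]
wrist_force: [-0.2, 0.3, 0.6]
gripper_width: 0.0951
```

Run:
```python
from h import *
where(); plan([.527,-.193,.15],.48+np.pi/2)
```

```text
t 2.35 grasp [ 0.4738 -0.0173  0.1696] tilt [ 0.002  0.    -1.   ] jaw yaw 2.055 w 0.0951 F [-0.2  0.3  0.6] M [ 0.1   0.01 -0.04] q [-0.15 -0.23  2.1   0.    1.27 -2.21]
shift cm [ -3.44   1.97 -18.04] turn [0.001 0.004 0.001]
```

>>> carry_out(rows=[[-0.9,0.5,-4.5,0,0,0],[-1.8,1,-9,0,0,0],[-2.6,1.5,-13.5,0,0,0],[-3.4,2,-18,0,0,0],[-3.4,2,-18,0,0,0],[-3.4,2,-18,0,0,0]])

```text
time_s: 3.1
eef_pos: [0.5263, -0.1903, 0.3202]
eef_rot: [0.687, -0.687, -0.168, 0.168]
wrist_force: [0.4, 0.5, -0.3]
gripper_width: 0.0951
```

Run:
```python
from h import *
where(); plan([.527,-.193,.084],.48+np.pi/2)
```

```text
t 3.1 grasp [ 0.5263 -0.1902  0.1492] tilt [-0.     0.001 -1.   ] jaw yaw 2.052 w 0.0951 F [ 0.4  0.5 -0.3] M [0.1  0.02 0.04] q [-0.44 -0.01  1.93  0.    1.22 -2.49]
shift cm [-0.07  6.52 -0.28] turn [-0.001  0.001 -0.   ]
```

>>> carry_out(rows=[[-0.1,2.2,-0.3,0,0,0],[-0.1,4.4,-0.3,0,0,0],[-0.1,6.4,-0.3,0,0,0],[-0.1,6.4,-0.3,0,0,0],[-0.1,6.4,-0.3,0,0,0]])

```text
time_s: 3.72
eef_pos: [0.5273, -0.1934, 0.257]
eef_rot: [-0.686, 0.687, 0.169, -0.168]
wrist_force: [0.1, -1.0, 0.7]
gripper_width: 0.095
```

Run:
```python
from h import *
where(); plan([.527,-.193,.084],.48+np.pi/2)
a=robot.grab_frame("side"); crop(a,270,180,140,150,4,"pics/s1.png")
```

```text
t 3.73 grasp [ 0.5275 -0.1935  0.086 ] tilt [ 0.001 -0.    -1.   ] jaw yaw 2.053 w 0.095 F [ 0.1 -1.   0.7] M [ 0.09  0.01 -0.  ] q [-0.45  0.07  1.97  0.    1.1  -2.5 ]
shift cm [-0.01  0.2   0.05] turn [0.001 0.002 0.001]
```

View pics/s1.png

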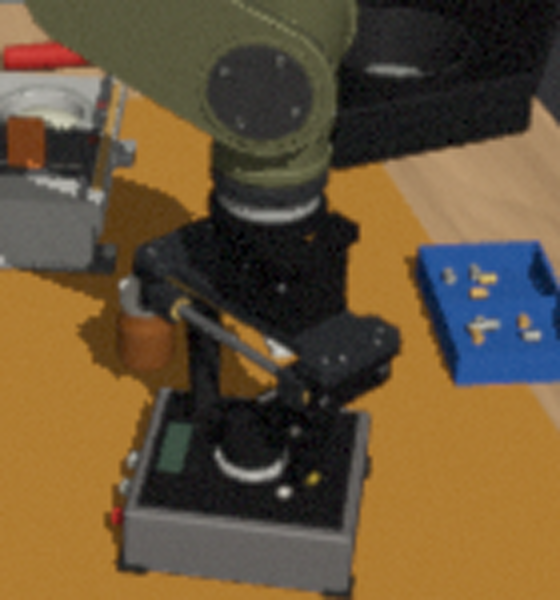

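The fingers straddle the knob: left finger at about (205,370), right finger at (290,390) and knob at (255,440) in the crop. Next I close on it.

>>> carry_out(rows=[[0,0.1,0,0,0,0],[0,0.1,0,0,0,0],[0,0.1,0,0,0,0],[0,0.1,0,0,0,0],[0,0.1,0,0,0,0],[0,0.1,0,0,0,0],[0,0.1,0,0,0,0],[0,0.1,0,0,0,0]], grip=1, squeeze=30)

```text
time_s: 4.78
eef_pos: [0.527, -0.1937, 0.2553]
eef_rot: [0.687, -0.687, -0.168, 0.169]
wrist_force: [0.2, 0.5, -0.0]
gripper_width: 0.0209
```

Run:
```python
from h import *
where(); plan([.527,-.193,.084],.48-1.2+np.pi/2)
```

```text
t 4.78 grasp [ 0.527  -0.1937  0.0843] tilt [-0.  0. -1.] jaw yaw 2.052 w 0.0209 F [ 0.2  0.5 -0. ] M [ 0.1   0.04 -0.02] q [-0.45  0.07  1.97  0.    1.1  -2.5 ]
shift cm [0.03 0.03 0.06] turn [-0.     1.201 -0.   ]
```

>>> carry_out(rows=[[0,0,0,0,0,0],[0,0,0,0,0,0],[0,0,0,0,0,0]])

```text
time_s: 5.15
eef_pos: [0.5267, -0.1926, 0.2552]
eef_rot: [0.688, -0.685, -0.168, 0.169]
wrist_force: [-3.1, 6.0, 4.5]
gripper_width: 0.0139
```

Run:
```python
from h import *
where()
```

```text
t 5.15 grasp [ 0.5263 -0.192   0.0842] tilt [-0.002  0.004 -1.   ] jaw yaw 2.052 w 0.0139 F [-3.1  6.   4.5] M [ 1.03  0.57 -0.04] q [-0.45  0.07  1.97  0.    1.1  -2.5 ]
```

>>> carry_out(rows=[[0,0,0.15,0,0.12,0],[0,0,0.15,0,0.24,0],[0,0,0.15,0,0.36,0],[0,0,0.15,0,0.48,0],[0,0,0.15,0,0.6,0],[0,0,0.15,0,0.72,0],[0,0,0.15,0,0.84,0],[0,0,0.15,0,0.96,0],[0,0,0.15,0,1.08,0],[0,0,0.15,0,1.2,0]])

```text
time_s: 6.4
eef_pos: [0.5261, -0.1932, 0.2552]
eef_rot: [-0.661, 0.662, -0.25, 0.25]
wrist_force: [-0.9, -5.3, -1.6]
gripper_width: 0.0137
```

>>> carry_out(rows=[[0,0,0,0,0,0],[0,0,0,0,0,0],[0,0,0,0,0,0]])

```text
time_s: 6.78
eef_pos: [0.5261, -0.1931, 0.2552]
eef_rot: [-0.661, 0.663, -0.248, 0.248]
wrist_force: [-1.6, -4.4, -0.0]
gripper_width: 0.0136
```

Run:
```python
from h import *
where()
```

```text
t 6.78 grasp [ 0.526  -0.1936  0.0842] tilt [-0.001 -0.003 -1.   ] jaw yaw 0.854 w 0.0136 F [-1.6 -4.4 -0. ] M [-0.92  0.28  0.  ] q [-0.45  0.07  1.97 -0.    1.1  -1.3 ]
```

>>> carry_out(rows=[[0,0,0,0,0,0],[0,0,0,0,0,0],[0,0,0,0,0,0],[0,0,0,0,0,0],[0,0,0,0,0,0],[0,0,0,0,0,0],[0,0,0,0,0,0],[0,0,0,0,0,0]], grip=-1)

```text
time_s: 7.78
eef_pos: [0.5263, -0.1924, 0.2553]
eef_rot: [0.662, -0.662, 0.249, -0.249]
wrist_force: [0.6, 0.9, -0.0]
gripper_width: 0.0883
```

>>> carry_out(rows=[[0,-4,0,0,0,0],[0,-8,0,0,0,0],[0,-12,0,0,0,0],[0,-12,0,0,0,0]])

```text
time_s: 8.28
eef_pos: [0.5272, -0.1928, 0.38]
eef_rot: [-0.662, 0.662, -0.246, 0.252]
wrist_force: [0.9, 0.6, -0.4]
gripper_width: 0.0949
```

Run:
```python
from h import *
where(); plan([.4445,.1813,.17],-.32+np.pi/2)
a=robot.grab_frame("side"); crop(a,295,270,75,60,8,"pics/s2.png")
```

```text
t 8.28 grasp [ 0.5285 -0.1934  0.209 ] tilt [ 0.007 -0.004 -1.   ] jaw yaw 0.852 w 0.0949 F [ 0.9  0.6 -0.4] M [-0.02 -0.08  0.03] q [-0.45 -0.06  1.88 -0.    1.31 -1.3 ]
shift cm [-30.89   3.7   22.7 ] turn [-0.001 -0.399  0.008]
```

View pics/s2.png

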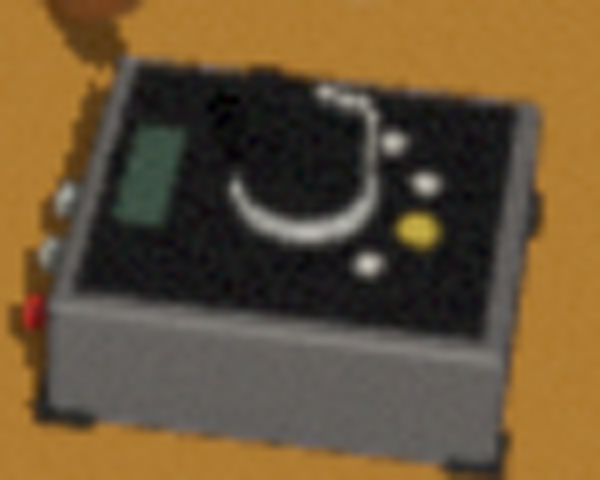

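Run:
```python
from h import *
for c,(ox,oy,s) in(("side",(295,270,8)),("top",(370,205,6))):
  for v in(0,.6,1.2,1.8):
    a=.9-v-.42; P=[proj(c,[.528+r*np.cos(a),-.1925+r*np.sin(a),.096]) for r in(.004,.022)]
    print(c,v,[np.round((q-[ox,oy])*s) for q in P])
b=robot.grab_frame("top"); crop(b,370,205,90,100,6,"pics/t2.png")
```

```text
side 0 [array([314.,  78.]), array([354.,  57.])]
side 0.6 [array([318.,  82.]), array([371.,  78.])]
side 1.2 [array([317.,  86.]), array([367., 102.])]
side 1.8 [array([312.,  89.]), array([340., 119.])]
top 0 [array([288., 253.]), array([264., 213.])]
top 0.6 [array([294., 252.]), array([297., 206.])]
top 1.2 [array([300., 254.]), array([329., 219.])]
top 1.8 [array([303., 259.]), array([348., 247.])]
```

View pics/t2.png

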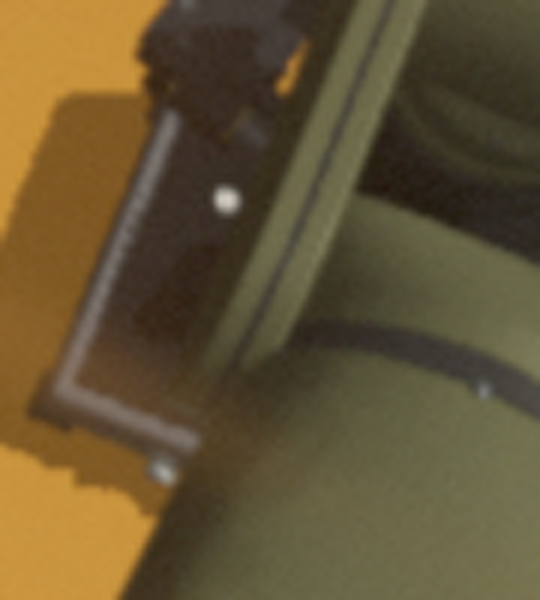

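In the side crop the white mark runs (318,90) to (365,105). The prediction for 1.2 rad is (317,86) to (367,102), so the selector is at the yellow dot. The arm hides the knob in the top view. Next is the tab.

>>> carry_out(rows=[[-3.9,0.4,2.8,0,-0.05,0],[-7.7,0.9,5.7,0,-0.1,0],[-11.6,1.4,8.5,0,-0.15,0],[-15.5,1.9,11.4,0,-0.2,0],[-19.3,2.3,14.2,0,-0.25,0],[-23.2,2.8,17,0,-0.3,0],[-27,3.2,19.9,0,-0.35,0],[-30.9,3.7,22.7,0,-0.4,0],[-30.9,3.7,22.7,0,-0.4,0],[-30.9,3.7,22.7,0,-0.4,0]])

```text
time_s: 9.62
eef_pos: [0.443, 0.1816, 0.3369]
eef_rot: [-0.698, 0.699, -0.113, 0.111]
wrist_force: [0.2, -1.3, 0.1]
gripper_width: 0.0953
```

Run:
```python
from h import *
where(); plan([.4445,.1813,.102],-.32+np.pi/2)
a=robot.grab_frame("side"); crop(a,200,120,150,150,4,"pics/s3.png")
print([(round(r["score"],2),r["at"].round(3)) for r in robot.tip_of("side","shutter_tab")])
```

```text
t 9.62 grasp [0.4426 0.1814 0.1659] tilt [-0.002 -0.001 -1.   ] jaw yaw 1.252 w 0.0953 F [ 0.2 -1.3  0.1] M [0.01 0.04 0.05] q [ 0.28 -0.21  2.09 -0.    1.26 -0.97]
shift cm [0.17 6.39 0.03] turn [ 0.002  0.001 -0.002]Traceback (most recent call last):
  File "<stdin>", line 4, in <module>
AttributeError: 'list' object has no attribute 'round'. Did you mean: 'count'?
```

View pics/s3.png

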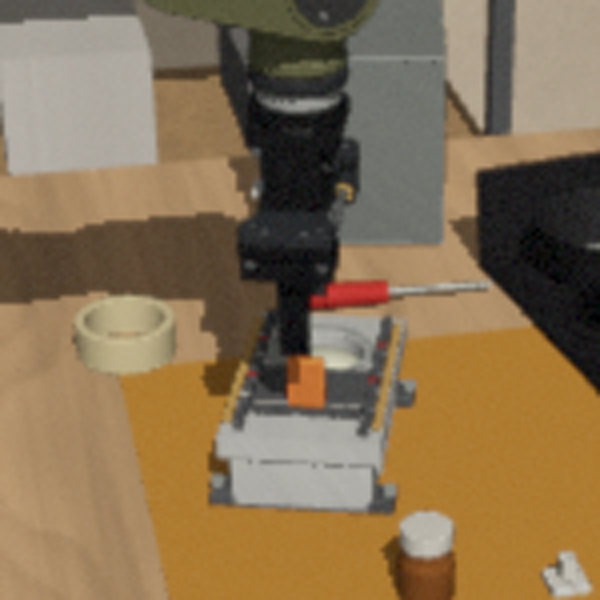

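Gripper hangs above the tab: near finger at about (295,320), tab at (305,380) in the crop. Descending.

>>> carry_out(rows=[[0.1,2.5,0,0,0,0],[0.2,5,0,0,0,0],[0.2,6.4,0,0,0,0],[0.2,6.4,0,0,0,0],[0.2,6.4,0,0,0,0]])

```text
time_s: 10.35
eef_pos: [0.4457, 0.1811, 0.2752]
eef_rot: [0.698, -0.698, 0.112, -0.113]
wrist_force: [-0.1, -0.0, -0.1]
gripper_width: 0.0952
```

Run:
```python
from h import *
where()
a=robot.grab_frame("side"); crop(a,230,150,100,110,5,"pics/s4.png")
```

```text
t 10.35 grasp [0.4459 0.1812 0.1042] tilt [ 0.001  0.    -1.   ] jaw yaw 1.251 w 0.0952 F [-0.1 -0.  -0.1] M [-0.02  0.01 -0.02] q [ 0.27 -0.14  2.14 -0.    1.14 -0.98]
```

View pics/s4.png

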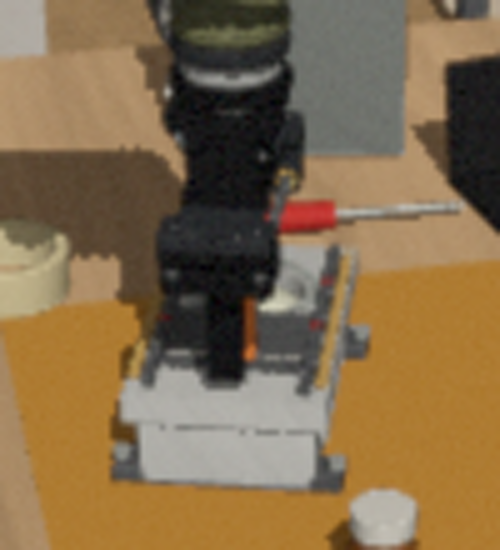

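Near finger at (225,335) stands in front of the orange tab at (250,330), and nothing is touched. Closing.

>>> carry_out(rows=[[0,0.1,0,0,0,0],[0,0.1,0,0,0,0],[0,0.1,0,0,0,0],[0,0.1,0,0,0,0],[0,0.1,0,0,0,0],[0,0.1,0,0,0,0],[0,0.1,0,0,0,0],[0,0.1,0,0,0,0],[0,0.1,0,0,0,0],[0,0.1,0,0,0,0]], grip=1, squeeze=40)

```text
time_s: 11.65
eef_pos: [0.4451, 0.1812, 0.2733]
eef_rot: [-0.698, 0.698, -0.112, 0.112]
wrist_force: [-0.4, -0.7, 1.3]
gripper_width: 0.0097
```

>>> carry_out(rows=[[0,0,0,0,0,0],[0,0,0,0,0,0],[0,0,0,0,0,0]])

```text
time_s: 12.02
eef_pos: [0.4451, 0.1812, 0.2732]
eef_rot: [-0.698, 0.698, -0.112, 0.112]
wrist_force: [-1.5, -1.1, 0.9]
gripper_width: 0.0097
```

Run:
```python
from h import *
where()
```

```text
t 12.03 grasp [0.4451 0.1812 0.1022] tilt [-0. -0. -1.] jaw yaw 1.252 w 0.0097 F [-1.5 -1.1  0.9] M [-0.28  0.09 -0.1 ] q [ 0.27 -0.13  2.14 -0.    1.14 -0.98]
```

>>> carry_out(rows=[[0,0,0.4,0,0,0],[0,0,0.8,0,0,0],[0,0,1.2,0,0,0],[0,0,1.6,0,0,0],[0,0,2.0,0,0,0],[0,0,2.4,0,0,0],[0,0,2.8,0,0,0],[0,0,3.2,0,0,0],[0,0,3.5,0,0,0],[0,0,3.5,0,0,0]])

```text
time_s: 13.28
eef_pos: [0.4562, 0.2145, 0.2732]
eef_rot: [-0.698, 0.699, -0.112, 0.112]
wrist_force: [-2.1, -7.4, 3.4]
gripper_width: 0.0095
```

>>> carry_out(rows=[[0,0,0,0,0,0],[0,0,0,0,0,0],[0,0,0,0,0,0],[0,0,0,0,0,0],[0,0,0,0,0,0],[0,0,0,0,0,0]])

```text
time_s: 14.02
eef_pos: [0.4562, 0.2144, 0.2733]
eef_rot: [-0.698, 0.699, -0.112, 0.112]
wrist_force: [-2.0, -6.4, 1.9]
gripper_width: 0.0099
```

Run:
```python
from h import *
where(); g=robot.state()["eef_pos"][:2]; d=g-np.array([.4451,.1812]); print("moved",np.linalg.norm(d))
a=robot.grab_frame("side"); crop(a,230,150,100,110,5,"pics/s5.png")
b=robot.grab_frame("top"); crop(b,180,235,115,95,6,"pics/t5.png"); crop(b,370,205,90,100,6,"pics/t5b.png")
for c in("top","side"):
  print([(round(r["score"],2),np.round(r["at"],3)) for r in robot.tip_of(c,"shutter_tab")])
print("expected",.462+.02*np.sin(-.32),.2335-.02*np.cos(.32))
```

```text
t 14.03 grasp [0.456  0.2141 0.1023] tilt [-0.001 -0.002 -1.   ] jaw yaw 1.252 w 0.0099 F [-2.  -6.4  1.9] M [-1.04  0.25 -0.14] q [ 0.33 -0.08  2.09 -0.    1.13 -0.92]
moved 0.034958028316706975
[(0.67, array([0.448, 0.211, 0.104]))]
[(0.53, array([0.452, 0.214, 0.104]))]
expected 0.4557086687876777 0.2145152916383512
```

View pics/s5.png

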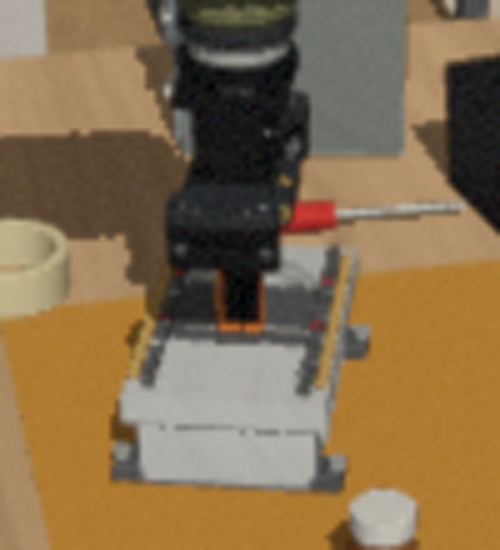

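View pics/t5.png

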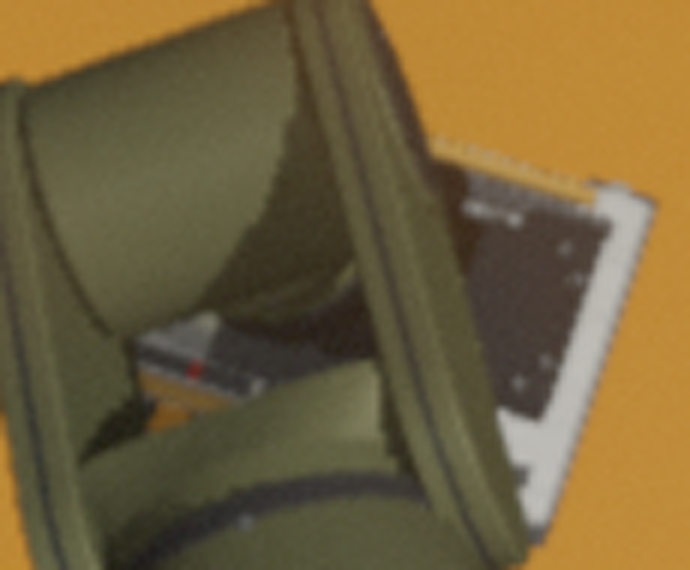

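View pics/t5b.png

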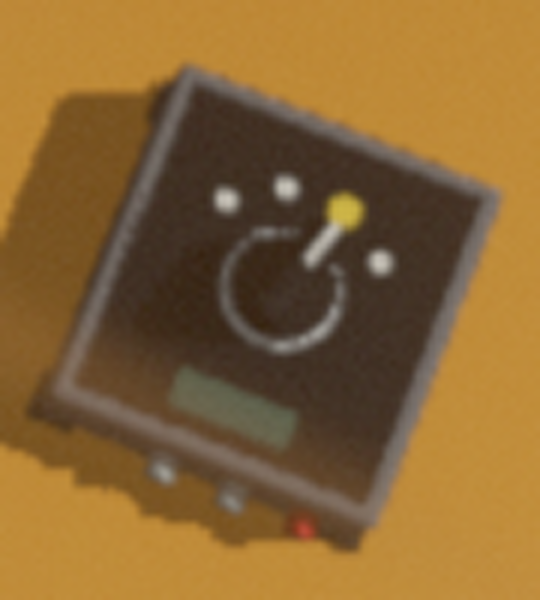

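The knob mark points at the yellow dot (345,211). The tab foot at (240,325) is level with the red marks at (165,320) and (318,323), and the 6.7 N on the wrist matches the spring at half travel. Handing in.

Run:
```python
from h import *
where(); print(robot.sign_off())
```

```text
t 14.22 grasp [0.4561 0.2141 0.1023] tilt [-0.001 -0.002 -1.   ] jaw yaw 1.252 w 0.0099 F [-1.6 -6.6  3.9] M [-0.98  0.27 -0.15] q [ 0.33 -0.08  2.09 -0.    1.13 -0.92]
the job is handed in; nothing more can be done
None
```

I turned the selector from 0 to the yellow dot. I then gripped the orange tab, slid the shutter 35 mm, and handed in at 14.2 s still holding it at 40 N.

**Selector:** the last top picture shows the white mark pointing at the yellow dot. The side picture after release matched the predicted 1.2 rad position.

**Shutter:**
- The tool moved 35.0 mm, and the tab stands level with the first red marks in the side picture.
- The wrist reads about 6.8 N against the spring, where about 7.2 N is expected at half travel.
- The finger opening is 9.9 mm on the 10 mm tab, and the pose is steady.

**Disagreement:** in the final pictures the networks put the tab a few mm off, 8 mm in x from the top camera and 4 mm from the side camera. The arm and fingers largely hide the tab there, so I trusted the arm pose and the marks.

**Not checked:** I did not re-measure the loose things at the end. I saw no contact with any of them.

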